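# Clamp a printed housing in the drilling jig

## Robot

A 6-joint arm with a two-finger parallel gripper is mounted at the origin on the work surface. World frame = base frame: x ahead of the robot, y to its left, z up, the work surface at z = 0. Lengths are in m, angles in rad, forces in N, time in s.
With the tool pointing down it reaches from about 0.3 to 0.85 m from the base axis. Payload 5.4 kg.
Tool frame: the origin (TCP) lies on the centre line of the jaws, within the pads' length; the fingertips stand 17 mm ahead of it and the grasp point (between the pads) lies 2 mm behind it; z points along the fingers, y is the line along which they close (so a half turn about z gives the same grasp; the last joint's range is limited). The gripper opens to 85 mm and grips with 20 to 120 N. Pads are 22 mm wide; open, the fingers measure 114 mm over their backs; the gripper's body (76 mm by 85 mm) begins 54 mm behind the grasp point. The pads swing forward as they close: fully open they stand 13 mm farther back than shut.
Start: joints at [1.134, 0.158, 1.597, -0, 1.386, -0.21], TCP at [0.129, 0.56, 0.248] pointing down, gripper open.
Joint ranges: [-2.91, 2.91], [-0.94, 2.29], [0.18, 2.7], [-1.29, 4.43], [0.17, 2.64], [-3, 3]. Speed limits (rad/s): [2.57, 2.57, 3.14, 3.14, 3.14, 3.14].

## Interface

Orientations are given as a 3x3 rotation matrix whose columns are the frame's x, y, z axes.
In Python, from rig import * gives the robot as it stands.
- The arm moves only by the shell command python3 -m creep 'ROWS' [FORCE]. ROWS is a JSON object of lists of equal length, an entry for each row: "dp": the shift along the tool's x, y, z in cm, a list of three; "roll": the turn about the tool's z in degrees; "jaw": the closure, from 0 (fully open) to 1 (shut). In form: {"dp": [[dx, dy, dz], ...], "roll": [roll, ...], "jaw": [jaw, ...]}. A call has 1 to 8 rows; each row shifts and turns the commanded pose from where the row before left it, along the tool's axes as they then stand; what a row does not reach is not made up. A row lasts 1/8 s, in which the tool goes at most 62.5 mm and 10.7 degrees, less where a joint would pass 70% of its speed; a pose out of reach is approached as far as the arm can. A call is refused whole if a number of a shift passes 6.25 or a number of a turn 10.7, either way. A call with a gripper value outside its range is refused whole. The fingers move at their own pace and stop on an object; FORCE is the grip in N (left out, the last holds). Time passes only in rows, so rows that do not move let the fingers close. It gives the time, the measured TCP pose, the force, the opening and the grip force at its end, in the units of the state.
- get_state(): the state, without advancing time (a new reading comes with each control period).
- get_image(name): name is "scene" or "top" or "wrist"; returns the picture (400x640x3 uint8, red, green, blue); there is no depth.
- calibration(name): a dict with "mtx" (3x3 intrinsics, pixels), "world_from_camera" (4x4, takes a point from camera to world coordinates). Camera axes: x right, y down, z forward; pixel columns grow to the right and rows downward; lengths in m; the calibration is good to about 2 mm. A picture is of the moment at which its call begins: read the wrist's pose just before it. calibration takes no time and is no camera call; for the wrist camera it gives the pose at the moment of the call.
- job_done(): hands the job in; it is judged then, once.
Trained networks look in the newest picture that a camera, given by its name, has taken for a name from the list of things; names that differ only in an ending like _2 or _b are one class to them, and where a whole thing is asked for, a point or a joint stands for the part that bears it (a point fixed in the world has none). Each returns a list of dicts, best first, with "confidence" (0 to 1); they miss things now and then, are a little off and sometimes report something else, mostly with a low value. They report only what shows in the picture. A call takes as long as a camera call.
- spot_in(query, camera): "box" ([left, top, right, bottom] as shares, 0 to 1, of the picture: columns of its width, rows of its height, round what is visible of it).
- spot_point(query, camera): "point" ([row, column] as shares, 0 to 1, of the picture: columns of its width, rows of its height: a listed point, or the origin of a listed thing).
The state is a dict: "clock": time; "q": joint angles; "dq": joint speeds; "joint_torque": joint torques, N m; "eef_pos": TCP position; "orientation": TCP orientation; "force": force on the tool from outside, world axes, zero at the start; "ft_torque": the same for the moment, N m; "opening": opening from 0.0 (shut) to 1.0 (fully open); "grasp_force": force on a finger pad.
Only numpy, scipy, OpenCV 4.12 (cv2) and the standard library are available. Lean on these libraries where they do the work, as an engineer would, in place of code of your own. Each camera call takes 0.05 s, during which the arm holds its last target. There are 200 camera calls.

## Task

The grey 3D-printed housing lies loose and askew on the drilling jig. With the fingertips push it, without lifting it, fully home so that it sits flush against both the back fence and the clamp block, then push the toggle clamp's handle down past its dead point until it snaps into lock and the clamp's foot holds the housing. Pick nothing up, take the hand away at the end and leave the other things on the table where they are.

Things in the scene. Friction and masses are not known exactly. Their poses are not given: they have to be found in the camera images.
- jig: Drilling jig, stuck fast to the table: plywood board 220 (x) x 340 (y) x 18 mm. Origin: centre of the board's underside, on the table; x points away from the robot, y left, z up. On it a wooden back fence 22 mm high, its face the plane x = +60 mm from y = -130 to +20 mm, and a wooden clamp block 20 mm high, its face the plane y = +20 mm from x = -22 to +52 mm, reaching back to y = +120 mm.
- home (a point): Where the housing's origin lies when it is fully home, flush with fence and block: on the board's top, at x = +15, y = -30, z = +18 mm of the jig; same axes as the jig, and then as the housing.
- housing: Grey 3D-printed gearbox housing, loose: a rectangular block 90 (x) x 100 (y) x 30 mm (z), about 150 g, lying flat on the jig board. Origin: centre of its underside; z up. It starts 15 to 35 mm short of the fence and 25 to 55 mm short of the clamp block, turned by up to 0.15 rad, its x roughly along the jig's x.
- clamp_handle (a joint): Angle of the clamp's handle about its pin, rad: 0 = locked, lying level along the jig's +y on its stop; grows as it rises; starts at about 1.16 to 1.28. Part closed, it may sink by itself to about 0.33, where the foot meets the housing; below that the foot pushes back, up to about 6 N at the grip. Dead point 0.09: let go above 0.12, it springs back; below 0.05, it snaps to 0 and stays.
- handle_pin (a point): Middle of the pin on which the handle turns: 74 mm above the table, at x = +15, y = +87 mm on the jig; the turning axis is the jig's x. Its axes turn with the handle: y points along the handle to its free end.
- handle_grip (a point): Point on the upper face (the one to push) of the handle's black grip, 100 mm along the handle from the pin and 7 mm off its axis. Grip: 20 mm wide, 14 mm thick, 50 to 130 mm from the pin. Axes turn with the handle: z is this face's outward normal, y points to the free end. Open, this face looks towards the housing and somewhat up.
- bar_pin (a point): Pin of the toggle clamp's steel bar, 74 mm above the table, at x = +15, y = +38 mm on the jig; same axes as the jig. Open, the bar stands nearly upright here, its tip about 150 mm above the table, its foot jutting about 40 mm towards -y. As the handle is pushed down it swings down towards -y onto the housing. Pushing on the bar itself cannot lock the clamp.
- clamp_foot: Rubber foot of the clamp, a disc 18 mm across on the spindle near the bar's tip, 66 mm from the bar's pin. Origin: centre of its pressing face. Locked, it presses on the housing's top at about x = +15, y = -28 mm on the jig, with about 17 N.
- tape_roll: Bystander: roll of blue tape lying flat, 100 mm across, 36 mm high, to the left of the jig. Origin: centre of its underside.
- scraper: Bystander: flat yellow plastic scraper, about 110 x 100 x 5 mm, between the robot and the jig. Origin: on its underside.
- screwdriver: Bystander: screwdriver with a black handle, 180 mm long, 26 mm thick, lying to the right of the jig. Origin: under its middle.
- oil_bottle: Bystander: small white bottle with a red cap, 54 mm across, 115 mm high, standing beyond the fence. Origin: centre of its underside.

How it is judged:
By the outcome, as a careful person would: the job done as asked, in the order asked, and still so for the second after the job is handed in, with the robot touching nothing.
It also fails if it takes over 67 s, if anything falls off the work surface, if the arm or the gripper's body presses on something with over 40 N, if the wrist force passes 120 N, or if a joint passes its speed limit or range.

## Working session

There is one attempt and no reset: what is moved stays moved. The work goes in short steps, Python scripts to look and compute and a shell command to move; the robot and the scene stay as the last step left them, time stands still between calls to the robot, and variables do not carry over. Pictures are saved under pics/ and viewed, at most 10 in all, crops included, and the job is handed in when it is done.

```bash
ls; mkdir -p pics
python3 - <<'E'
from rig import *
import cv2,numpy as np
s=get_state();print(s['clock'],s['eef_pos'],s['orientation'],s['opening'])
for c in ["top","scene"]:
    im=get_image(c);cv2.imwrite(f'pics/{c}0.png',im[:,:,::-1])
    k=calibration(c);print(c,k['mtx'].tolist(),np.round(k['world_from_camera'],4).tolist())
    for n in ["jig","housing","home","handle_pin","handle_grip","bar_pin","clamp_foot"]:
        try: print(n,[(np.round(np.array(d['point'])*[400,640],1).tolist(),round(d['confidence'],2)) for d in spot_point(n,c)[:2]])
        except Exception as e: print(n,e)
E
```

```text
pics
0.0 [0.12906758 0.55974099 0.24729161] [[-9.74384182e-01  2.24888345e-01 -8.35503981e-04]
 [ 2.24889498e-01  9.74382729e-01 -1.73529543e-03]
 [ 4.23852932e-04 -1.87874049e-03 -9.99998145e-01]] 0.9961573894906575
top [[500.7658070396157, 0.0, 320.7869703580401], [0.0, 500.7658070396157, 199.52769746528625], [0.0, 0.0, 1.0]] [[-0.0286, -0.9845, 0.1729, 0.3747], [-0.9994, 0.0319, 0.0165, 0.002], [-0.0218, -0.1723, -0.9848, 1.3665], [0.0, 0.0, 0.0, 1.0]]
jig [([226.1, 348.7], 0.63)]
housing [([222.4, 374.2], 0.8)]
home [([214.2, 357.7], 0.81)]
handle_pin [([219.4, 314.3], 0.78)]
handle_grip [([219.7, 299.8], 0.62)]
bar_pin [([217.4, 332.3], 0.74)]
clamp_foot [([213.6, 346.4], 0.57)]
scene [[501.5907005621646, 0.0, 322.02165628368203], [0.0, 501.5907005621646, 201.5007096743834], [0.0, 0.0, 1.0]] [[0.7099, 0.4704, -0.5242, 1.0958], [0.704, -0.45, 0.5494, -0.5454], [0.0225, -0.7591, -0.6506, 0.7196], [0.0, 0.0, 0.0, 1.0]]
jig [([236.0, 291.7], 0.97)]
housing [([243.7, 272.2], 0.83)]
home [([236.7, 293.7], 0.71)]
handle_pin [([236.7, 293.5], 0.71), ([186.3, 325.0], 0.64)]
handle_grip [([141.7, 334.8], 0.69)]
bar_pin [([200.2, 308.2], 0.57)]
clamp_foot [([180.3, 301.1], 0.54)]
```

Run:
```python
import cv2
a=cv2.imread('pics/top0.png')[130:310,240:480];cv2.imwrite('pics/t1.png',cv2.resize(a,(800,600),interpolation=cv2.INTER_CUBIC))
a=cv2.imread('pics/scene0.png')[90:330,160:480];cv2.imwrite('pics/s1.png',cv2.resize(a,(800,600),interpolation=cv2.INTER_CUBIC))
```

```text
(no output)
```

View pics/t1.png

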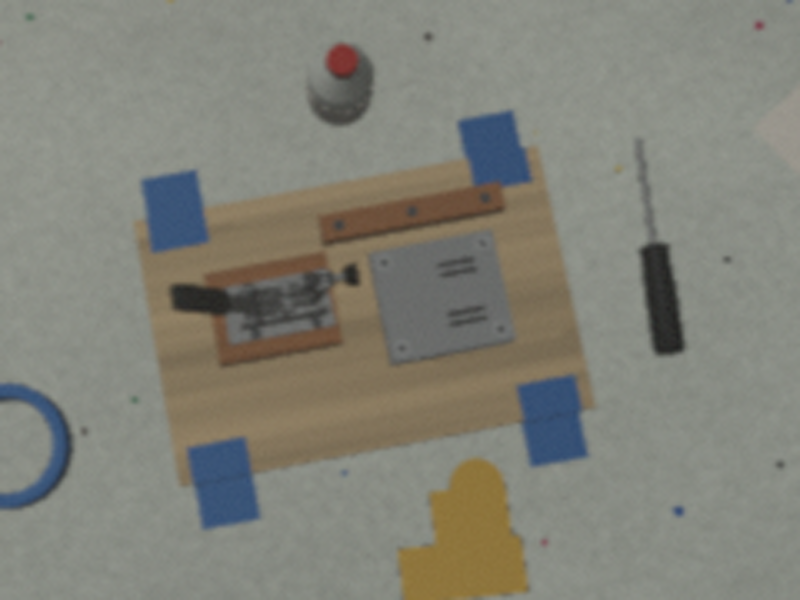

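View pics/s1.png

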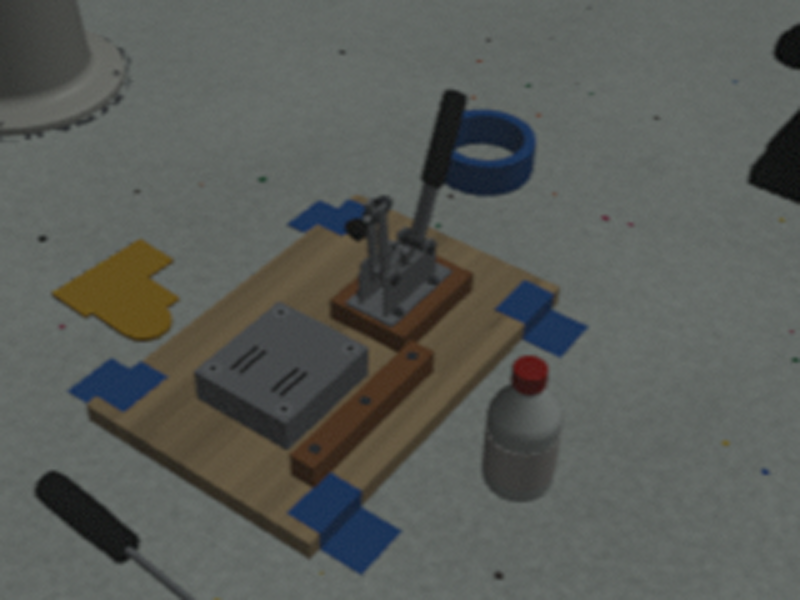

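Top view: the board's corners are at crop (137,222), (540,150), (594,405) and (182,485). The housing's top corners are at (368,252), (492,232), (514,340) and (390,363). The handle stands up with its grip at the left. The scene view agrees. I'll fit both poses from these.

```bash
cat > h.py <<'E'
from rig import *
import cv2,numpy as np
from scipy.optimize import least_squares
def proj(c,P):
    k=calibration(c);T=np.linalg.inv(k['world_from_camera']);p=np.atleast_2d(P)@T[:3,:3].T+T[:3,3]
    q=p@np.array(k['mtx']).T;return q[:,:2]/q[:,2:]
def place(v,L,z):
    c,s=np.cos(v[2]),np.sin(v[2]);L=np.atleast_2d(L)
    return np.c_[L[:,0]*c-L[:,1]*s+v[0],L[:,0]*s+L[:,1]*c+v[1],np.full(len(L),z)]
def fit(L,z,obs,v0=(.45,-.03,.1)):
    f=lambda v:np.concatenate([(proj(c,place(v,L,z))-o).ravel() for c,o in obs.items()])
    r=least_squares(f,v0,loss='soft_l1');return r.x,np.abs(r.fun).round(1)
E
python3 - <<'E'
from h import *
q=lambda a,b:np.array([[b,a],[b,-a],[-b,-a],[-b,a]])  # ++ , +-, --, -+ with (x,y)
t=lambda l:np.array(l)/3.3333+[240,130]
s=lambda l:np.array(l)/2.5+[160,90]
J,r=fit(q(.17,.11),.018,{'top':t([(137,222),(540,150),(594,405),(182,485)]),'scene':s([(558,290),(315,543),(92,403),(360,198)])});print('jig',J,r)
H,r=fit(q(.05,.045),.048,{'top':t([(368,252),(492,232),(514,340),(390,363)]),'scene':s([(368,352),(288,440),(197,376),(283,304)])});print('hous',H,r)
c,s_=np.cos(J[2]),np.sin(J[2]);R=np.array([[c,-s_],[s_,c]])
print('housing in jig',R.T@(H[:2]-J[:2]),H[2]-J[2])
# handle angle
pin=place(J,[[.015,.087]],.074)
for a in np.arange(1.1,1.35,.04):
    L=[[.015,.087+.13*np.cos(a)]];P=place(J,L,.074+.13*np.sin(a));print(round(a,2),(proj('top',P)-[240,130])*3.333,(proj('scene',P)-[160,90])*2.5)
E
```

```text
jig [ 0.54608884 -0.04834484  0.15639889] [1.3 1.8 0.7 3.  0.6 0.8 0.8 1.1 0.6 1.8 2.5 0.2 2.8 0.1 1.6 2.4]
hous [ 0.55627741 -0.11181468  0.15273855] [0.4 2.2 0.  3.  0.4 2.4 0.3 2.4 0.8 1.9 0.7 6.7 0.9 2.4 0.8 1.5]
housing in jig [ 0.00017802 -0.06428215] -0.003660336975641887
1.1 [[163.71407232 294.73316353]] [[462.39402386  89.12235934]]
1.14 [[169.92103305 293.0827109 ]] [[459.23432131  89.17195644]]
1.18 [[176.29163217 291.44000127]] [[455.97244609  89.47588923]]
1.22 [[182.81343315 289.80849401]] [[452.61301718  90.03697664]]
1.26 [[189.47349769 288.19165036]] [[449.16098443  90.85754636]]
1.3 [[196.25842459 286.5929212 ]] [[445.62162764  91.93940584]]
1.34 [[203.15439171 285.01573462]] [[442.00055375  93.28381429]]
```

Run:
```python
from h import *
q=lambda a,b:np.array([[b,a],[b,-a],[-b,-a],[-b,a]])
t=lambda l:np.array(l)/3.3333+[240,130]
s=lambda l:np.array(l)/2.5+[160,90]
jo={'top':t([(137,222),(540,150),(594,405),(182,485)]),'scene':s([(558,290),(315,543),(92,403),(360,198)])}
ho={'top':t([(368,252),(492,232),(514,340),(390,363)]),'scene':s([(368,352),(288,415),(197,376),(283,304)])}
for cs in (['top'],['scene'],['top','scene']):
    J,r=fit(q(.17,.11),.018,{c:jo[c] for c in cs});H,r2=fit(q(.05,.045),.048,{c:ho[c] for c in cs})
    c,s_=np.cos(J[2]),np.sin(J[2]);R=np.array([[c,-s_],[s_,c]])
    print(cs,J.round(4),r,'\n',H.round(4),r2,'\n in jig',R.T@(H[:2]-J[:2]),H[2]-J[2])
a=cv2.imread('pics/scene0.png')[195:275,225:315];cv2.imwrite('pics/s2.png',cv2.resize(a,None,fx=6,fy=6,interpolation=cv2.INTER_CUBIC))
a=cv2.imread('pics/top0.png')[180:255,320:410];cv2.imwrite('pics/t2.png',cv2.resize(a,None,fx=6,fy=6,interpolation=cv2.INTER_CUBIC))
```

```text
['top'] [ 0.5417 -0.0499  0.1539] [0.7 0.4 0.1 1.4 1.2 1.  0.4 0.4] 
 [ 0.5496 -0.1108  0.1456] [0.2 0.1 0.1 0.4 0.  0.3 0.1 0. ] 
 in jig [-0.00158327 -0.06143807] -0.008251849733895839
['scene'] [ 0.5499 -0.0465  0.1562] [2.5 1.4 0.2 0.5 0.8 0.5 0.1 2.1] 
 [ 0.5601 -0.1138  0.1555] [1.4 0.5 0.  5.  0.4 0.8 0.4 0.1] 
 in jig [-0.00037736 -0.06810386] -0.0007218442630964605
['top', 'scene'] [ 0.5461 -0.0483  0.1564] [1.3 1.8 0.7 3.  0.6 0.8 0.8 1.1 0.6 1.8 2.5 0.2 2.8 0.1 1.6 2.4] 
 [ 0.553  -0.1101  0.1545] [0.2 1.  0.6 1.8 0.2 1.2 0.3 1.1 0.2 3.2 1.1 1.9 1.2 3.7 1.3 2.7] 
 in jig [-0.00280372 -0.06211547] -0.0019031525590243181
```

```bash
python3 -m creep '{"dp":[[0,0,0],[0,0,0],[0,0,0],[-1.6,-5,0],[-1.6,-5,0],[-1.6,-5,0],[-1.6,-5,0],[-1.6,-5,0]],"roll":[-7.3,-7.3,-7.2,0,0,0,0,0],"jaw":[0.4,0.4,0.4,0.4,0.4,0.4,0.4,0.4]}'
python3 -m creep '{"dp":[[-1.6,-5,0],[-1.6,-5,0],[-1.6,-5,0],[-1.6,-5,0],[-1.6,-5,0],[-1.6,-5,0],[-1.6,-5,0],[0,0,0]],"roll":[0,0,0,0,0,0,0,0],"jaw":[0.4,0.4,0.4,0.4,0.4,0.4,0.4,0.4]}'
cat >> h.py <<'E'
J0=np.array([.5417,-.0499,.1539])
def injig(p,J=J0):
    d=np.array(p[:2])-J[:2];c,s=np.cos(J[2]),np.sin(J[2]);return np.array([c*d[0]+s*d[1],-s*d[0]+c*d[1]])
def st():
    s=get_state();o=np.array(s['orientation']);print('t',round(s['clock'],2),'jig xy',injig(s['eef_pos']).round(4),'z',round(s['eef_pos'][2],4),'yaw of tool y - jig y',round(np.arctan2(-o[0,1],o[1,1])-J0[2],4),'F',np.round(s['force'],1),'op',round(s['opening'],2))
E
python3 - <<'E'
from h import *
st()
im=get_image('wrist');cv2.imwrite('pics/w1.png',im[:,:,::-1])
E
```

```text
clock: 1.8
eef_pos: [0.2471, 0.324, 0.2485]
orientation: [[-0.988, -0.154, 0.001], [-0.154, 0.988, 0.0], [-0.001, 0.0, -1.0]]
force: [2.2, -0.5, 1.0]
opening: 0.599
grasp_force: 0.0
clock: 2.8
eef_pos: [0.4118, -0.006, 0.2485]
orientation: [[-0.989, -0.148, 0.0], [-0.148, 0.989, -0.001], [-0.0, -0.001, -1.0]]
force: [-1.0, 0.3, -0.2]
opening: 0.599
grasp_force: 0.0
t 2.8 jig xy [-0.1216  0.0633] z 0.2485 yaw of tool y - jig y -0.0052 F [-1.   0.3 -0.2] op 0.6
```

View pics/w1.png

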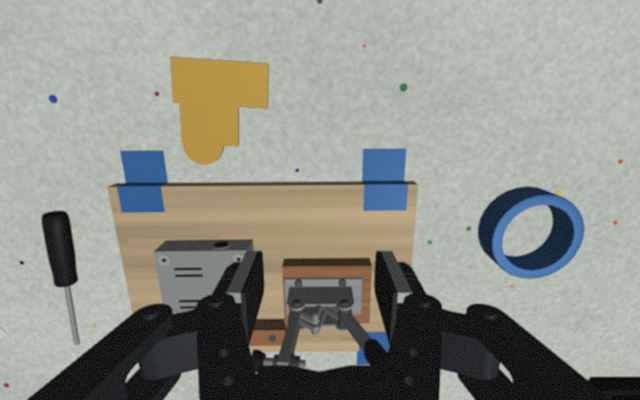

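The wrist view shows the board's near edge from (112,186) to (416,183), the clamp block's near edge at about (283,264) to (371,263), and the housing's near top edge at about (158,252) to (252,248). I'll check these against the jig estimate.

Run:
```python
from h import *
k=calibration('wrist');T=np.array(k['world_from_camera']);M=np.array(k['mtx'])
def ray(px,z):
    d=T[:3,:3]@np.linalg.solve(M,[*px,1]);return T[:3,3]+d*(z-T[2,3])/d[2]
for n,px,z in [('bd -y',(110,187),.018),('bd +y',(416,183),.018),('blk',(283,264),.038),('blk2',(371,263),.038),('h',(158,252),.048),('h2',(252,248),.048)]:
    print(n,injig(ray(px,z)).round(4))
```

```text
bd -y [-0.1063 -0.1624]
bd +y [-0.1097  0.1723]
blk [-0.0225  0.0261]
blk2 [-0.0234  0.1239]
h [-0.0424 -0.1053]
h2 [-0.0467 -0.0049]
```

```bash
sed -i 's/^J0=.*/J0=np.array([.542,-.046,.149])/' h.py
python3 -m creep '{"dp":[[-1.2,-4,1],[-1.2,-4,2],[-1.2,-4,3],[0,0,4],[0,0,4],[0,0,4],[0,0,1.5],[0,0,0]],"roll":[0,0,0,0,0,0,0,0],"jaw":[0.4,0.4,0.4,0.4,0.4,0.4,0.4,0.4]}'
python3 - <<'E'
from h import *
st()
E
```

```text
clock: 3.85
eef_pos: [0.4645, -0.1154, 0.0531]
orientation: [[-0.988, -0.154, -0.001], [-0.154, 0.988, 0.001], [0.001, 0.001, -1.0]]
force: [-0.2, -0.6, 1.1]
opening: 0.601
grasp_force: 0.0
t 3.85 jig xy [-0.0869 -0.0571] z 0.0531 yaw of tool y - jig y 0.0058 F [-0.2 -0.6  1.1] op 0.6
```

```bash
python3 -m creep '{"dp":[[0,0,1.3],[-0.8,0,0],[-0.8,0,0],[-0.8,0,0],[-0.6,0,0],[-0.6,0,0],[-0.5,0,0],[0,0,0]],"roll":[0,0,0,0,0,0,0,0],"jaw":[0.4,0.4,0.4,0.4,0.4,0.4,0.4,0.4]}'
python3 -m creep '{"dp":[[-0.2,0,0],[-0.2,0,0],[0,0,0]],"roll":[0,0,0],"jaw":[0.4,0.4,0.4]}'
python3 - <<'E'
from h import *
st()
E
```

```text
clock: 4.85
eef_pos: [0.5057, -0.1101, 0.0403]
orientation: [[-0.988, -0.153, 0.0], [-0.153, 0.988, -0.0], [-0.0, -0.0, -1.0]]
force: [-0.3, 0.4, -0.5]
opening: 0.597
grasp_force: 0.0
clock: 5.22
eef_pos: [0.5094, -0.1095, 0.0403]
orientation: [[-0.988, -0.153, 0.0], [-0.153, 0.988, -0.0], [-0.0, -0.0, -1.0]]
force: [-0.7, 0.3, -0.1]
opening: 0.599
grasp_force: 0.0
t 5.22 jig xy [-0.0416 -0.0579] z 0.0403 yaw of tool y - jig y 0.0047 F [-0.7  0.3 -0.1] op 0.6
```

```bash
python3 -m creep '{"dp":[[-0.2,0,0],[-0.1,0,0],[0,0,0]],"roll":[0,0,0],"jaw":[0.4,0.4,0.4]}' | grep -E "force|eef"
python3 -m creep '{"dp":[[-0.2,0,0],[-0.1,0,0],[0,0,0]],"roll":[0,0,0],"jaw":[0.4,0.4,0.4]}'| grep -E "force|eef"
python3 - <<'E'
from h import *
st()
im=get_image('top')[180:255,320:410,::-1];cv2.imwrite('pics/t3.png',cv2.resize(im,None,fx=6,fy=6,interpolation=cv2.INTER_CUBIC))
E
```

```text
eef_pos: [0.5124, -0.109, 0.0403]
force: [0.1, 0.3, -0.1]
grasp_force: 0.0
eef_pos: [0.5134, -0.1088, 0.0402]
force: [-9.6, -1.9, 6.7]
grasp_force: 4.7
t 5.97 jig xy [-0.0376 -0.0579] z 0.0402 yaw of tool y - jig y 0.0054 F [-9.6 -1.9  6.7] op 0.6
```

View pics/t3.png

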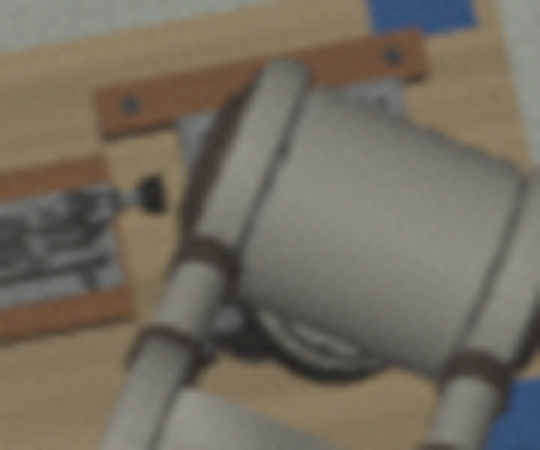

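```bash
python3 -m creep '{"dp":[[0.5,0,0],[2.5,0,0],[0,0,-4],[0,0,-6],[-2.5,-3.2,0],[-2.5,-3.3,0],[-2.6,-3.2,0],[0,0,0]],"roll":[0,0,0,0,0,0,0,0],"jaw":[0.4,0.5,0.5,0.5,0.5,0.5,0.5,0.5]}'
python3 - <<'E'
from h import *
st();print(get_state()['q'])
k=get_image('scene')[:,:,::-1];cv2.imwrite('pics/sx.png',cv2.resize(k[170:290,200:360],None,fx=5,fy=5,interpolation=cv2.INTER_CUBIC))
E
```

```text
clock: 7.02
eef_pos: [0.577, -0.1991, 0.1402]
orientation: [[-0.988, -0.152, 0.002], [-0.152, 0.988, -0.001], [-0.001, -0.001, -1.0]]
force: [-0.1, -0.2, -0.8]
opening: 0.497
grasp_force: 0.0
t 7.03 jig xy [ 0.0118 -0.1566] z 0.1402 yaw of tool y - jig y 0.0033 F [-0.1 -0.2 -0.8] op 0.5
[-5.30125181e-01  3.47128991e-01  1.59347766e+00  2.21158766e-04
  1.19923403e+00 -2.25328468e+00]
```

View pics/sx.png

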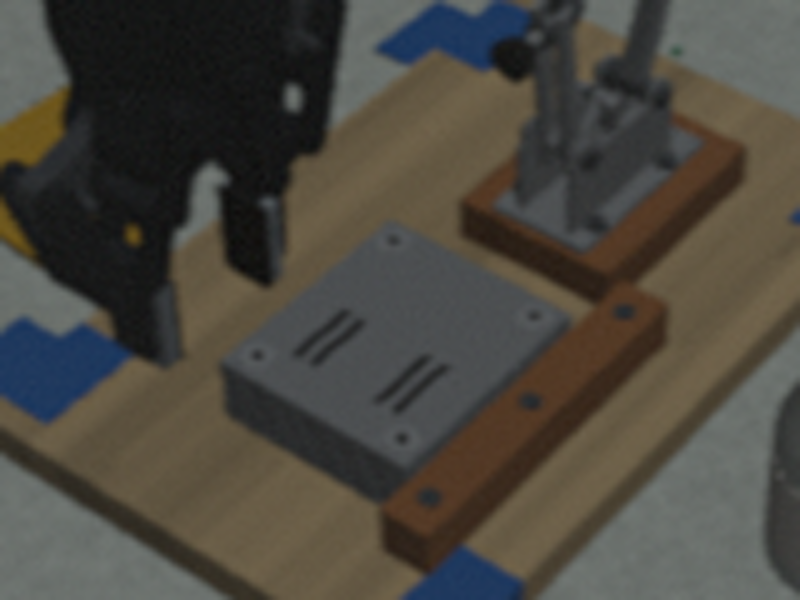

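The housing is flush with the fence; the gap to the block is still there. Next I turn the tool 90° and push it towards the block.

```bash
python3 -m creep '{"dp":[[0,0,0],[0,0,0],[0,0,0],[0,0,0],[0,0,0],[0,0,0],[0,0,0],[0,0,0]],"roll":[10,10,10,10,10,10,10,10],"jaw":[0.5,0.5,0.5,0.5,0.5,0.5,0.5,0.5]}'|grep clock
python3 -m creep '{"dp":[[0,-0.4,0],[0,0,3],[0,0,3],[0,0,3],[0,0,1],[0,0,0]],"roll":[10,0,0,0,0,0],"jaw":[0.5,0.5,0.5,0.5,0.5,0.5]}'
python3 - <<'E'
from h import *
st()
E
```

```text
clock: 8.07
clock: 8.82
eef_pos: [0.5712, -0.198, 0.0402]
orientation: [[-0.153, 0.988, -0.001], [0.988, 0.153, 0.001], [0.001, -0.001, -1.0]]
force: [1.0, -0.3, 0.2]
opening: 0.498
grasp_force: 0.0
t 8.82 jig xy [ 0.0063 -0.1546] z 0.0402 yaw of tool y - jig y -1.5657 F [ 1.  -0.3  0.2] op 0.5
```

```bash
python3 -m creep '{"dp":[[1,0,0],[1,0,0],[0.8,0,0],[0.8,0,0],[0.8,0,0],[0.8,0,0],[0.7,0,0],[0,0,0]],"roll":[0,0,0,0,0,0,0,0],"jaw":[0.5,0.5,0.5,0.5,0.5,0.5,0.5,0.5]}'|grep -E "eef|^force"
python3 -m creep '{"dp":[[0.2,0,0],[0.2,0,0],[0,0,0]],"roll":[0,0,0],"jaw":[0.5,0.5,0.5]}'|grep -E "eef|^force"
python3 -m creep '{"dp":[[0.2,0,0],[0,0,0]],"roll":[0,0],"jaw":[0.5,0.5]}'|grep -E "eef|^force"
python3 - <<'E'
from h import *
st()
E
```

```text
eef_pos: [0.5624, -0.1396, 0.04]
force: [-0.4, -0.2, -0.6]
eef_pos: [0.5625, -0.1378, 0.0407]
force: [0.2, -5.6, -0.5]
eef_pos: [0.5625, -0.1377, 0.0412]
force: [-1.1, -10.9, -0.5]
t 10.45 jig xy [ 0.0067 -0.0937] z 0.0412 yaw of tool y - jig y -1.5652 F [ -1.1 -10.9  -0.5] op 0.5
```

```bash
python3 -m creep '{"dp":[[0.1,0,0],[0,0,0],[-0.6,0,0],[-3,0,0],[0,0,-4],[0,0,-4],[0,0,0]],"roll":[0,0,0,0,0,0,0],"jaw":[0.5,0.5,0.5,0.5,0.5,0.5,0.5]}'|grep -E "eef|^force"
python3 - <<'E'
from h import *
st()
k=get_image('scene')[:,:,::-1];cv2.imwrite('pics/sy.png',cv2.resize(k[180:280,225:345],None,fx=6,fy=6,interpolation=cv2.INTER_CUBIC))
E
```

```text
eef_pos: [0.5696, -0.1701, 0.1242]
force: [0.9, -0.1, -0.2]
t 11.32 jig xy [ 0.0089 -0.1268] z 0.1242 yaw of tool y - jig y -1.5663 F [ 0.9 -0.1 -0.2] op 0.5
```

View pics/sy.png

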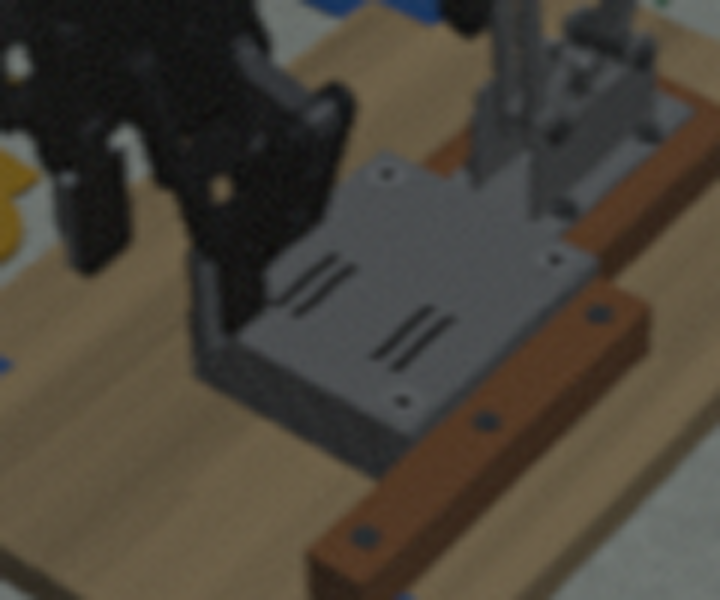

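```bash
python3 -m creep '{"dp":[[0,-2.5,0],[0,-2.5,0],[0,-2.4,0],[0,0,0],[0,0,0],[0,0,0],[0,0,0],[0,0,0]],"roll":[0,0,0,-10,-10,-10,-10,-10],"jaw":[0.5,0.5,0.5,0.5,0.4,0.4,0.4,0.4]}'|grep clock
python3 -m creep '{"dp":[[0,0,0],[0,0,0],[0,0,0],[0,0,0],[0,3.6,0],[0,3.6,0],[0,0,0]],"roll":[-10,-10,-10,-10,0,0,0],"jaw":[0.4,0.4,0.4,0.4,0.4,0.4,0.4]}'|grep -E "eef|^force"
python3 - <<'E'
from h import *
st()
E
```

```text
clock: 12.38
eef_pos: [0.4813, -0.1065, 0.1183]
force: [-0.5, 0.6, -0.2]
t 13.25 jig xy [-0.0691 -0.0508] z 0.1183 yaw of tool y - jig y 0.0073 F [-0.5  0.6 -0.2] op 0.6
```

```bash
python3 -m creep '{"dp":[[0,0,4],[0,0,3.8],[-1,0,0],[-1,0,0],[-0.7,0,0],[0,0,0]],"roll":[0,0,0,0,0,0],"jaw":[0.4,0.4,0.4,0.4,0.4,0.4]}'|grep -E "eef|^force"
python3 -m creep '{"dp":[[-0.2,0,0],[-0.2,0,0],[0,0,0]],"roll":[0,0,0],"jaw":[0.4,0.4,0.4]}'|grep -E "eef|^force"
python3 -m creep '{"dp":[[-0.2,0,0],[0,0,0]],"roll":[0,0],"jaw":[0.4,0.4]}'|grep -E "eef|^force"
python3 - <<'E'
from h import *
st()
E
```

```text
eef_pos: [0.5113, -0.1055, 0.0437]
force: [0.1, -0.4, 0.6]
eef_pos: [0.5127, -0.1044, 0.0422]
force: [-5.2, -2.1, 2.9]
eef_pos: [0.5128, -0.1042, 0.0418]
force: [-12.5, -3.9, 8.4]
t 14.62 jig xy [-0.0375 -0.0533] z 0.0418 yaw of tool y - jig y 0.0059 F [-12.5  -3.9   8.4] op 0.6
```

```bash
sed -i 's/^J0=.*/J0=np.array([.546,-.048,.156])/' h.py
python3 -m creep '{"dp":[[1,0,0],[1,0,-3],[0,0,-6],[0,0,-6],[0,0,-6],[0,0,-3],[0,0,0]],"roll":[0,0,0,0,0,0,0],"jaw":[0.4,1,1,1,1,1,1]}'|grep -E "eef|^force"
python3 -m creep '{"dp":[[-2,3.4,0],[-2,3.4,0],[-2,3.4,0],[-1,3.4,0],[0,0,0],[0,0,0]],"roll":[0,0,0,0,0,0],"jaw":[1,1,1,1,1,1]}'|grep -E "eef|^force"
python3 - <<'E'
from h import *
st()
k=get_image('scene')[:,:,::-1];cv2.imwrite('pics/h1.png',cv2.resize(k[70:250,240:420],(600,600),interpolation=cv2.INTER_CUBIC))
E
```

```text
eef_pos: [0.4974, -0.1078, 0.2854]
force: [0.5, 0.9, -0.1]
eef_pos: [0.5436, 0.0376, 0.2808]
force: [-0.0, -0.5, -0.9]
t 16.25 jig xy [0.011  0.0849] z 0.2808 yaw of tool y - jig y -0.0023 F [-0.  -0.5 -0.9] op -0.0
```

View pics/h1.png

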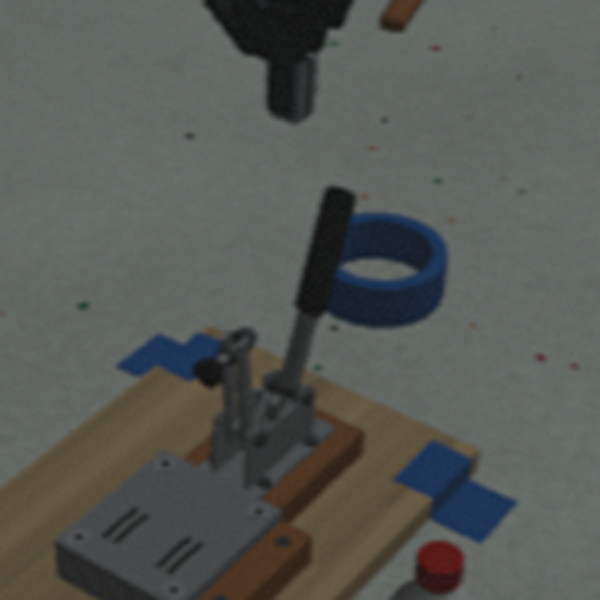

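```bash
python3 -m creep '{"dp":[[-0.4,0,4],[0,0,5.4],[0,0,0],[0,1,0],[0,1,0.1],[0,0.8,0.3],[0,0.8,0.4],[0,0,0]],"roll":[0,0,0,0,0,0,0,0],"jaw":[1,1,1,1,1,1,1,1]}'|grep -E "eef|^force"
python3 - <<'E'
from h import *
st()
E
python3 -m creep '{"dp":[[0,0.8,0.6],[0,0.8,0.6],[0,0.7,0.7],[0,0.7,0.7],[0,0.6,0.8],[0,0.5,0.9],[0,0,0]],"roll":[0,0,0,0,0,0,0],"jaw":[1,1,1,1,1,1,1]}'|grep -E "eef|^force"
python3 - <<'E'
from h import *
st()
k=get_image('scene')[:,:,::-1];cv2.imwrite('pics/h2.png',cv2.resize(k[70:250,240:420],(600,600),interpolation=cv2.INTER_CUBIC))
E
```

```text
eef_pos: [0.5422, 0.0749, 0.18]
force: [0.3, -0.6, -1.1]
t 17.3 jig xy [0.0154 0.122 ] z 0.18 yaw of tool y - jig y -0.0013 F [ 0.3 -0.6 -1.1] op -0.0
eef_pos: [0.5354, 0.115, 0.136]
force: [0.2, -0.2, 0.0]
t 18.18 jig xy [0.0149 0.1626] z 0.136 yaw of tool y - jig y -0.0018 F [ 0.2 -0.2  0. ] op 0.0
```

View pics/h2.png

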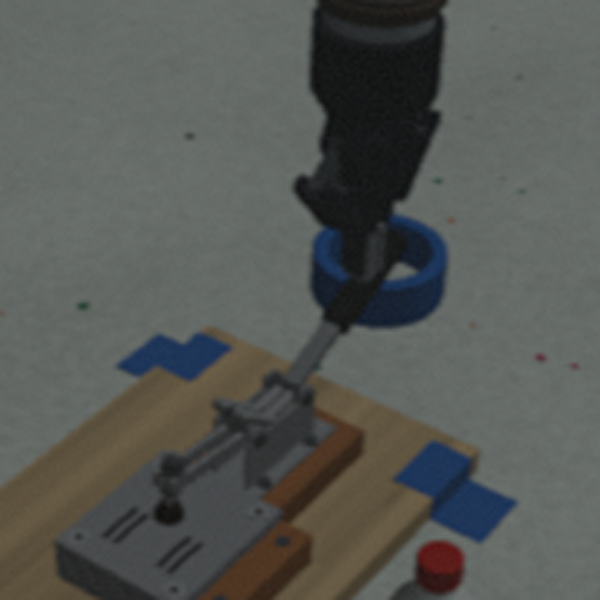

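The handle is part closed, the bar has swung down onto the housing, and the fingertips are over the grip. I'll keep pushing down.

```bash
python3 -m creep '{"dp":[[0,0.4,0.9],[0,0.3,0.9],[0,0.2,0.9],[0,0,0]],"roll":[0,0,0,0],"jaw":[1,1,1,1]}'|grep -E "eef|^force"
python3 -m creep '{"dp":[[0,0.1,0.5],[0,0,0.4],[0,0,0.3],[0,0,0]],"roll":[0,0,0,0],"jaw":[1,1,1,1]}'|grep -E "eef|^force"
python3 - <<'E'
from h import *
st()
E
```

```text
eef_pos: [0.535, 0.1239, 0.1099]
force: [-0.1, 1.4, 2.3]
eef_pos: [0.5346, 0.1243, 0.0979]
force: [0.4, 1.3, 0.4]
t 19.23 jig xy [0.0155 0.172 ] z 0.0979 yaw of tool y - jig y -0.0024 F [0.4 1.3 0.4] op 0.0
```

```bash
python3 -m creep '{"dp":[[0,0,0.2],[0,0,0.1],[0,0,0]],"roll":[0,0,0],"jaw":[1,1,1]}'|grep -E "eef|^force"
python3 -m creep '{"dp":[[0,0,0.1],[0,0,0.1],[0,0,0]],"roll":[0,0,0],"jaw":[1,1,1]}'|grep -E "eef|^force"
E=1; python3 -m creep '{"dp":[[0,0,-1],[0,0,-4],[0,0,-6],[0,0,-6],[0,4,0],[0,5,0],[0,5,0],[0,0,0]],"roll":[0,0,0,0,0,0,0,0],"jaw":[1,1,1,1,1,1,1,1]}'|grep -E "eef|^force"
python3 - <<'E'
from h import *
st()
k=get_image('scene')[:,:,::-1];cv2.imwrite('pics/h3.png',cv2.resize(k[130:280,220:420],(800,600),interpolation=cv2.INTER_CUBIC))
E
```

```text
eef_pos: [0.5349, 0.1243, 0.0976]
force: [-8.9, -1.6, 19.4]
eef_pos: [0.5351, 0.1243, 0.0974]
force: [-15.2, -1.4, 31.8]
eef_pos: [0.5124, 0.2655, 0.2627]
force: [0.4, -0.4, 0.9]
t 20.98 jig xy [0.0155 0.3149] z 0.2627 yaw of tool y - jig y 0.002 F [ 0.4 -0.4  0.9] op -0.0
```

View pics/h3.png

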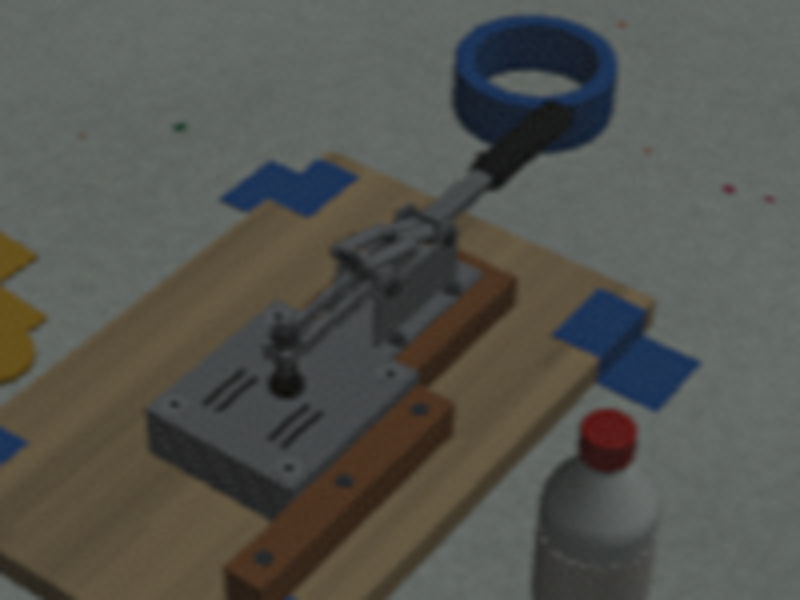

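Run:
```python
from h import *
for a in (0,.33): print(a,(proj('scene',place(J0,[[.015,.087+.13*np.cos(a)]],.074+.13*np.sin(a)))-[220,130])*4)
print(job_done())
```

```text
0 [[560.70020055 107.50820558]]
0.33 [[559.32979165  49.52839838]]
the job is handed in; nothing more can be done
None
```

The housing is pushed home against the fence and the clamp block, the clamp is locked with its foot on the housing, and the hand is clear; I handed the job in at about 21 s on the robot's clock.

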